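Set the bench magnifier over the nut

TASK

Set the bench magnifier for inspecting the hexagon nut: swing its arm round until the nut lies under the middle of the lens, and tip the raised lens down until it is level. Let go and leave it standing so; do not shift the nut, the bolt or the triangular plate on the bench.

Things in the scene. Friction and masses are not known exactly. Their poses are not given: they have to be found in the camera images.
- magnifier: Bench magnifier, fixed to the bench: round grey foot 100 mm across, steel post, and on it a level arm that swivels about the post's vertical axis, 80 degrees to either side of the foot's -x axis; stays where left (0.3 N m, 1.5 N at the knob). Arm 80 mm long, centre line 130 mm above the bench, post top 148 mm. Origin (does not move): on the swivel axis at bench height; z up.
- hinge (a point): Centre of the tilt hinge at the arm's end, 80 mm from the swivel axis, 130 mm above the bench; its -x axis points outward along the arm, y is the level hinge axis. The lens head tilts here from 28 degrees below level to 69 above (level is no end stop, no spring) and stays where left (0.25 N m, 2 N at the knob). The arm starts turned to the robot's right (-y).
- lens (a point): Centre of the round glass lens (black ring 90 mm across, 12 mm thick), 55 mm from the tilt hinge, so 135 mm from the swivel axis when level. Its z axis is the lens's own axis, upright when level; its -x axis points outward to the knob. Starts raised 29 to 49 degrees above level.
- knob (a point): Centre of the black ball knob, 26 mm across, on an 8 mm stem at the head's outer end: 135 mm from the tilt hinge, in line with hinge and lens centre, so 215 mm from the swivel axis and 130 mm above the bench when level. Grasp it from above, a finger on each side of the stem; moving it swivels the arm and tilts the lens.
- nut: Loose grey steel hexagon nut lying flat, 30 x 34 mm across, 16 mm high. It lies about 135 mm from the swivel axis, at one of three places. Origin: centre of its underside.
- bolt: Bystander: loose steel hexagon-headed bolt lying down, 72 mm long, head 29 mm. Origin: centre of its underside.
- gusset: Bystander: loose triangular dark steel plate lying flat, 58 x 61 mm, 8 mm thick. Origin: centre of its underside.
Not all that is in view belongs to the job. Leave any pink or turquoise look-alike of the nut alone.

How it is judged (in metres and radians):
At the end, for the whole second after the job is handed in: The lens centre is within 25 mm (horizontally) of the nut's centre, and the lens is level within 0.2 rad (11 degrees) (horizontal distance between lens and nut below 0.025 m and angle between lens's own z axis and vertical below 0.2 rad); the robot touches nothing.
It fails at once if the nut is shifted by more than 20 mm (distance of nut from where it was at the start of the episode above 0.02 m).
It fails at once if the bolt or the triangular plate is shifted by more than 20 mm (distance of any of bolt, gusset from where it was at the start of the episode above 0.02 m).
It also fails if it takes over 43 s, if anything falls off the work surface, if the arm or the gripper's body presses on something with over 40 N, if the wrist force passes 120 N, or if a joint passes its speed limit or range.

ROBOT

A 6-joint arm with a two-finger parallel gripper is mounted at the origin on a cart in front of the work surface, level with it; the furniture and walls round the work are solid. World frame = base frame: x ahead of the robot, y to its left, z up, the work surface at z = 0. Lengths are in m, angles in degrees, forces in N, time in s.
With the tool pointing down it reaches from about 0.375 to 0.9 m from the base axis. Payload 3.1 kg.
Tool frame: the origin (TCP) lies at the very end of the fingers, on their centre line; the grasp point (between the pads) lies 19 mm behind it; z points along the fingers, y is the line along which they close (so a half turn about z gives the same grasp; the last joint's range is limited). The gripper opens to 87 mm and grips with 3 to 60 N. Pads are 19 mm wide; open, the fingers measure 117 mm over their backs; the gripper's body (75 mm by 190 mm) begins 51 mm behind the grasp point.
Start: joints at [55.548, 30.224, 82.088, -0, 67.689, -10.227], TCP at [0.256, 0.57, 0.223] pointing down, gripper open.
Joint ranges: [-176.69, 176.69], [-43.24, 126.21], [12.49, 139.97], [-82, 262], [0, 151.66], [-163.58, 163.58]. Speed limits (degrees/s): [159.86, 159.86, 180, 180, 180, 180].

INTERFACE

Orientations are given as a 3x3 rotation matrix whose columns are the frame's x, y, z axes.
In Python, from rig import bot, imaging gives the robot as it stands.
- The arm moves only by the tool drive_tool, never from a script. Its argument "deltas" is text: rows parted by semicolons, each of 5 numbers parted by spaces: the finger opening in mm, from 0 to 87, then the shift along the world's x, y, z in mm, then the turn about the world's z in rad. In form: jaw dx dy dz twist; .... A call has 1 to 12 rows; each row is the pose to reach, as a shift and turn from the pose commanded when the call began; what a row does not reach only later rows make up. A row lasts 1/10 s, in which the tool goes at most 50 mm and 8.59 degrees, less where a joint would pass 70% of its speed; a pose out of reach is approached as far as the arm can. A call with a gripper value outside its range is refused whole. The fingers move at their own pace and stop on an object; the grip force is fixed at half the most. Time passes only in rows, so rows that repeat a pose let the fingers close. It gives the time, the measured TCP pose, the force, the opening and the grip force at its end, in the units of the state.
- bot.read_state(): the state, without advancing time (a new reading comes with each control period).
- imaging.capture(name): name is "scene" or "top"; returns the picture (480x640x3 uint8, red, green, blue); there is no depth.
- imaging.camera_model(name): a dict with "fx", "fy", "cx", "cy" (pixels), "T" (4x4, takes a point from camera to world coordinates). Camera axes: x right, y down, z forward; pixel columns grow to the right and rows downward; lengths in m; the calibration is good to about 2 mm. A picture is of the moment at which its call begins. camera_model takes no time and is no camera call.
- bot.hand_in(): hands the job in; it is judged then, once.
The state is a dict: "time_s": time; "joint_positions": joint angles; "qvel": joint speeds; "tau": joint torques, N m; "position": TCP position; "tcp_rot": TCP orientation; "force": force on the tool from outside, world axes, zero at the start; "moment": the same for the moment, N m; "opening": opening from 0.0 (shut) to 1.0 (fully open); "grasp_force": force on a finger pad.
Only numpy, scipy, OpenCV 4.12 (cv2) and the standard library are available. Lean on these libraries where they do the work, as an engineer would, in place of code of your own. Each camera call takes 0.05 s, during which the arm holds its last target. There are 200 camera calls.

## Working session

There is one attempt and no reset: what is moved stays moved. The work goes in short steps, Python scripts to look and compute and a tool call to move; the robot and the scene stay as the last step left them, time stands still between calls to the robot, and variables do not carry over. Pictures are saved under pics/ and viewed, at most 10 in all, crops included, and the job is handed in when it is done.

Besides the shell and the picture viewer there is one more tool, called after "Request:" as name(argument=value, ...) on one line, values as JSON. drive_tool: Moves the arm, as the interface text tells. Its arguments: {"type":"object","properties":{"deltas":{"type":"string"}},"required":["deltas"]}

```bash
mkdir -p pics
python3 - <<'E'
from rig import bot, imaging
import cv2, numpy as np
s=bot.read_state();print(s['time_s'],s['position'],s['tcp_rot'],s['opening'])
for n in('scene','top'):
    im=imaging.capture(n);cv2.imwrite(f'pics/{n}0.png',im[...,::-1]);m=imaging.camera_model(n);print(n,m['fx'],m['cx'],m['cy'],np.round(m['T'],3))
E
```

```text
0.0 [0.2559851  0.56936973 0.22156567] [[-9.11961718e-01  4.10273445e-01 -1.23506170e-03]
 [ 4.10275124e-01  9.11960004e-01 -1.80911894e-03]
 [ 3.84093410e-04 -2.15656231e-03 -9.99997601e-01]] 0.9947360166037388
scene 595.4161356221568 326.45058066419614 239.58352297784842 [[-0.387 -0.54   0.747 -0.092]
 [-0.922  0.235 -0.308  0.386]
 [-0.009 -0.808 -0.589  0.607]
 [ 0.     0.     0.     1.   ]]
top 594.8710932640887 325.69067570890326 241.86446960741117 [[ 0.02  -0.999  0.036  0.522]
 [-0.999 -0.021 -0.025  0.118]
 [ 0.026 -0.035 -0.999  0.969]
 [ 0.     0.     0.     1.   ]]
```

View pics/scene0.png

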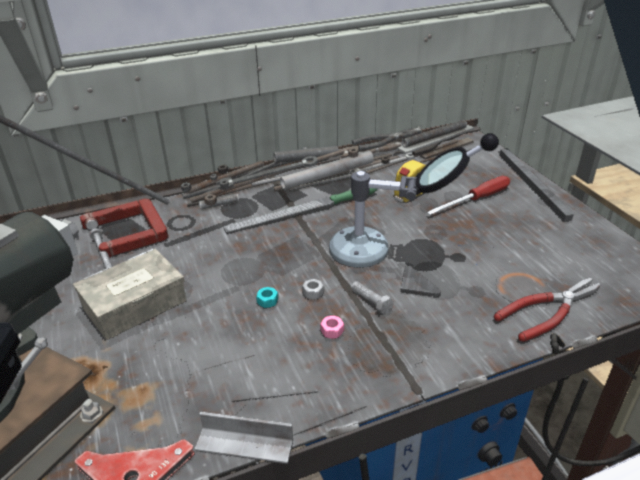

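View pics/top0.png

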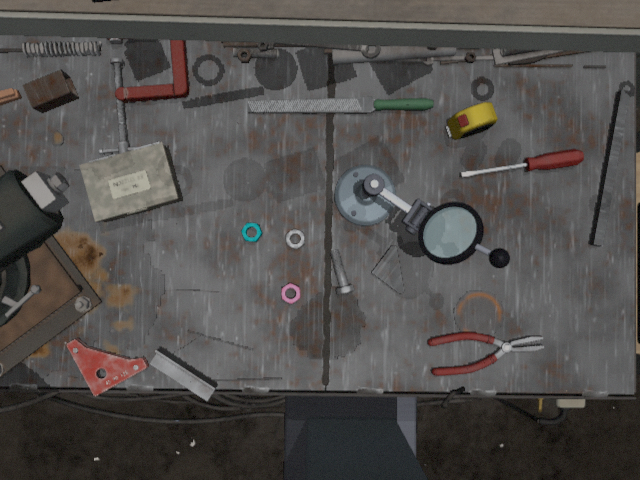

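The pictures show the grey nut at top (295,239) and scene (313,289). The post top is at top (374,184) and scene (360,174), the foot at top (364,195), and the knob at top (499,258) and scene (489,142). The bolt is at top (341,272), and the dark gusset at about top (390,268).

```bash
cat > h.py <<'E'
import cv2, numpy as np
from rig import imaging
M={n:imaging.camera_model(n) for n in('scene','top')}
def ray(n,p):
    m=M[n];d=m['T'][:3,:3]@np.array([(p[0]-m['cx'])/m['fx'],(p[1]-m['cy'])/m['fy'],1]);return m['T'][:3,3],d/np.linalg.norm(d)
def plane(n,p,z):
    o,d=ray(n,p);return o+d*(z-o[2])/d[2]
def tri(ps,pt):
    (a,u),(b,v)=ray('scene',ps),ray('top',pt)
    k=np.linalg.lstsq(np.c_[u,-v],b-a,rcond=None)[0];p,q=a+k[0]*u,b+k[1]*v
    return (p+q)/2,np.linalg.norm(p-q)
def blob(im,c,r,f):
    """centroid, area and width of the masked blob nearest c in a window of half size r"""
    x0,y0=int(c[0]-r),int(c[1]-r);w=im[y0:y0+2*r,x0:x0+2*r]
    k=f(w.astype(int)).astype(np.uint8)
    n,l,s,ce=cv2.connectedComponentsWithStats(cv2.morphologyEx(k,cv2.MORPH_OPEN,np.ones((3,3))))
    i=1+np.argmax(s[1:,4]);return ce[i]+[x0,y0],s[i]
dark=lambda w:w.max(2)<45
E
python3 - <<'E'
from h import *
im={n:cv2.imread(f'pics/{n}0.png') for n in M}
ks,a=blob(im['scene'],(489,142),13,dark);kt,b=blob(im['top'],(499,258),13,dark)
print('knob',ks,a,kt,b,tri(ks,kt))
print('post',tri((360,173),(374,184)), plane('top',(374,184),.148),'foot',plane('top',(364,195),.01))
print('nut tri',tri((313,289),(295,239)),plane('top',(295,239),.016),plane('scene',(313,289),.008))
print('lens',tri((443,170),(451,233)))
print('bolt',plane('top',(341,272),.01))
w=[im['top'][130:330,230:550],im['scene'][120:330,230:530]]
cv2.imwrite('pics/c.png',cv2.resize(w[0],None,fx=2.5,fy=2.5,interpolation=2)); cv2.imwrite('pics/d.png',cv2.resize(w[1],None,fx=2.5,fy=2.5,interpolation=2))
E
```

```text
knob [488.57142857 143.40993789] [  5   8  17  13 161] [498.82622951 257.8295082 ] [  3   4  21  19 305] (array([ 0.53247591, -0.12472466,  0.21183496]), np.float64(0.0015069101928898414))
post (array([0.6327783 , 0.03047475, 0.14644241]), np.float64(0.0016378018105327296)) [0.63290734 0.03138419 0.148     ] foot [0.63333424 0.03281446 0.01      ]
nut tri (array([0.55928599, 0.14198156, 0.00637525]), np.float64(0.002478275638413659)) [0.55938067 0.14287333 0.016     ] [0.55699631 0.14152021 0.008     ]
lens (array([ 0.56562694, -0.07473053,  0.16243107]), np.float64(0.0023926018378197457))
bolt [0.50791423 0.06779544 0.01      ]
```

View pics/c.png

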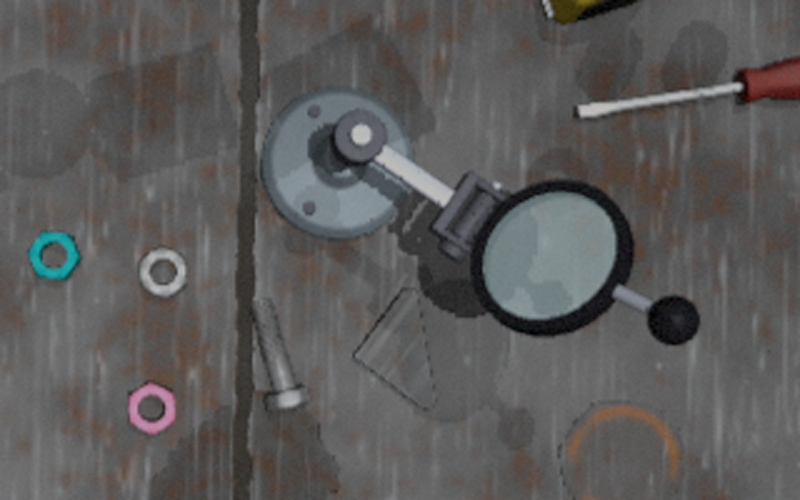

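View pics/d.png

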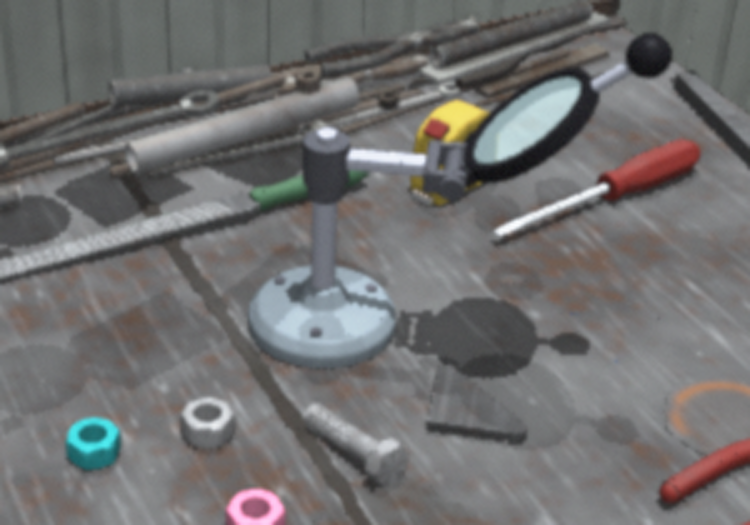

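The crops confirm these positions: post (0.633, 0.031), nut (0.559, 0.142) and knob (0.532, -0.125, 0.212). The knob height was measured by triangulation and agrees with the 38° raise. The swing is about 113°, to a level knob target near (0.514, 0.209, 0.130). First I'll move above the knob, with the fingers turned across the stem.

Request:
drive_tool(deltas="60 46 -116 90 0.3;60 92 -231 90 0.6;60 138 -347 90 0.9;60 184 -463 90 1.29;60 230 -578 90 1.29;60 276 -694 90 1.29;60 276 -694 90 1.29;60 276 -694 90 1.29;60 276 -694 90 1.29;60 276 -694 90 1.29;60 276 -694 90 1.29;60 276 -694 90 1.29")

```text
time_s: 1.3
position: [0.4583, 0.0633, 0.3005]
tcp_rot: [[-0.647, -0.763, -0.0], [-0.763, 0.647, 0.0], [-0.0, 0.0, -1.0]]
force: [0.3, -0.3, 0.5]
opening: 0.691
grasp_force: 0.0
```

Request:
drive_tool(deltas="60 0 0 0 0;60 0 0 0 0;60 0 0 0 0;60 0 0 0 0;60 0 0 0 0;60 0 0 0 0")

```text
time_s: 1.9
position: [0.4578, 0.0662, 0.3006]
tcp_rot: [[-0.645, -0.764, -0.0], [-0.764, 0.645, 0.0], [0.0, 0.0, -1.0]]
force: [0.6, 0.2, -0.5]
opening: 0.688
grasp_force: 0.0
```

Run:
```python
from rig import bot
import numpy as np
s=bot.read_state();print(s['time_s'],s['position'],np.round(s['tcp_rot'],3),s['joint_positions'],s['force'])
```

```text
1.9 [0.45781693 0.06618848 0.3005877 ] [[-0.645 -0.764 -0.   ]
 [-0.764  0.645  0.   ]
 [ 0.     0.    -1.   ]] [-5.65900361e+00  1.19426562e+01  9.84474746e+01  2.03944094e-03
  6.96137308e+01 -1.45467304e+02] [ 0.63177555  0.22943281 -0.53315023]
```

The tool turned less far than I expected because the last joint was near its limit. The opposite half-turn grasp keeps that joint well inside its range, so I'll use it.

Request:
drive_tool(deltas="60 8 -20 0 -0.14;60 16 -40 0 -0.28;60 24 -60 0 -0.42;60 32 -80 0 -0.56;60 40 -100 0 -0.7;60 48 -120 0 -0.84;60 56 -140 0 -0.98;60 64 -160 0 -1.12;60 72 -180 0 -1.26;60 74 -191 0 -1.4;60 74 -191 0 -1.54;60 74 -191 0 -1.6")

```text
time_s: 3.1
position: [0.5324, -0.1258, 0.3003]
tcp_rot: [[-0.741, 0.672, -0.0], [0.672, 0.741, 0.0], [0.0, -0.0, -1.0]]
force: [0.0, -0.0, 0.2]
opening: 0.691
grasp_force: 0.0
```

Request:
drive_tool(deltas="60 0 0 0 -0.14;60 0 0 0 -0.28;60 0 0 0 -0.42;60 0 0 0 -0.56;60 0 0 0 -0.7;60 0 0 0 -0.84;60 0 0 0 -0.98;60 0 0 0 -1.12;60 0 0 0 -1.26;60 0 0 0 -1.4;60 0 0 0 -1.42;60 0 0 0 -1.42")

```text
time_s: 4.3
position: [0.5322, -0.1254, 0.3005]
tcp_rot: [[0.547, 0.837, -0.0], [0.837, -0.547, 0.0], [-0.0, -0.0, -1.0]]
force: [0.4, 0.7, 0.2]
opening: 0.693
grasp_force: 0.0
```

Run:
```python
from rig import bot,imaging
import numpy as np,cv2
s=bot.read_state();print(s['time_s'],s['position'],np.round(s['tcp_rot'],3),s['joint_positions'])
cv2.imwrite('pics/s1.png',imaging.capture('scene')[...,::-1])
```

```text
4.3 [ 0.53223419 -0.12542645  0.30052702] [[ 0.547  0.837 -0.   ]
 [ 0.837 -0.547  0.   ]
 [-0.    -0.    -1.   ]] [-2.49720571e+01  1.92667805e+01  8.76731538e+01 -8.23323517e-04
  7.30694823e+01  8.19811621e+00]
```

View pics/s1.png

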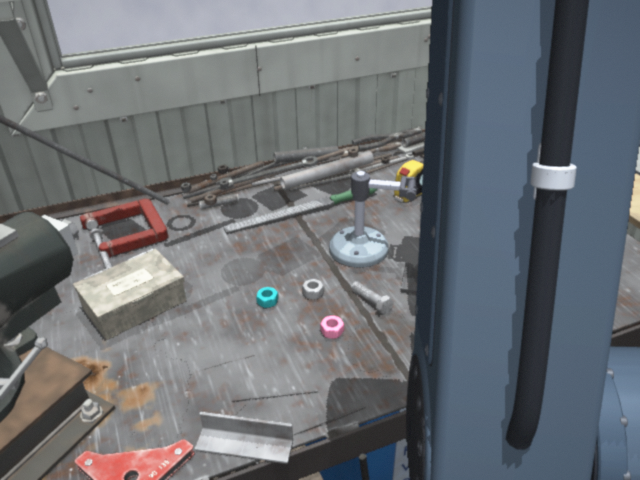

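The arm hides the knob in this view, but the pose matches the measurement and the nut (313,289) hasn't moved. Next: descend and grip.

Request:
drive_tool(deltas="60 0 0 -40 0;60 0 0 -75 0;60 0 0 -100 0;60 0 0 -107 0;60 0 0 -107 0;20 0 0 -107 0;20 0 0 -107 0;20 0 0 -107 0;20 0 0 -107 0;20 0 0 -107 0;20 0 0 -107 0;20 0 0 -107 0")

```text
time_s: 5.55
position: [0.5317, -0.1257, 0.1937]
tcp_rot: [[0.549, 0.835, -0.001], [0.835, -0.549, 0.0], [-0.0, -0.001, -1.0]]
force: [-1.4, 0.1, 2.6]
opening: 0.268
grasp_force: 29.9
```

Gripped at 30 N. I'll compute the arc waypoints, swinging while raised and then tilting.

Run:
```python
import numpy as np
C=np.array([.633,.031]);p=np.array([.5317,-.1257]);d=p-C;r=np.hypot(*d);a0=np.arctan2(d[1],d[0])%(2*np.pi)
n=np.array([.559,.142])-C;a1=np.arctan2(n[1],n[0]);print(r,np.degrees([a0,a1]))
f=lambda a:C+r*np.array([np.cos(a),np.sin(a)])
A=np.linspace(a0,a1,25)
for h in(0,12):
    print([list(np.round(1000*(f(A[h+i])-f(A[h]))).astype(int))+[round(-1.9*i/24,2)] for i in range(1,13)])
# tilt down
t0=np.arccos((r-.08)/.135);u=n/np.hypot(*n)
for t in np.linspace(t0,0,11)[1:]:
    print(np.round(1000*np.r_[u*(.08+.135*np.cos(t)-r),.135*(np.sin(t)-np.sin(t0))]).astype(int))
print(np.degrees(t0))
```

```text
0.1865920148345047 [237.11902081 123.69006753]
[[np.int64(-13), np.int64(9), -0.08], [np.int64(-24), np.int64(19), -0.16], [np.int64(-35), np.int64(30), -0.24], [np.int64(-45), np.int64(41), -0.32], [np.int64(-54), np.int64(54), -0.4], [np.int64(-62), np.int64(67), -0.47], [np.int64(-69), np.int64(81), -0.55], [np.int64(-75), np.int64(95), -0.63], [np.int64(-79), np.int64(110), -0.71], [np.int64(-83), np.int64(125), -0.79], [np.int64(-85), np.int64(140), -0.87], [np.int64(-85), np.int64(155), -0.95]]
[[np.int64(1), np.int64(15), -0.08], [np.int64(2), np.int64(31), -0.16], [np.int64(5), np.int64(46), -0.24], [np.int64(10), np.int64(61), -0.32], [np.int64(15), np.int64(75), -0.4], [np.int64(22), np.int64(89), -0.47], [np.int64(30), np.int64(102), -0.55], [np.int64(38), np.int64(115), -0.63], [np.int64(48), np.int64(126), -0.71], [np.int64(59), np.int64(137), -0.79], [np.int64(71), np.int64(148), -0.87], [np.int64(83), np.int64(157), -0.95]]
[-3  4 -7]
[ -6   8 -15]
[ -8  12 -23]
[-10  15 -31]
[-12  18 -39]
[-13  20 -48]
[-14  21 -56]
[-15  23 -65]
[-16  23 -74]
[-16  24 -83]
37.85460969121326
```

Request:
drive_tool(deltas="20 -13 9 0 -0.08;20 -24 19 0 -0.16;20 -35 30 0 -0.24;20 -45 41 0 -0.32;20 -54 54 0 -0.4;20 -62 67 0 -0.47;20 -69 81 0 -0.55;20 -75 95 0 -0.63;20 -79 110 0 -0.71;20 -83 125 0 -0.79;20 -85 140 0 -0.87;20 -85 155 0 -0.95")

```text
time_s: 6.75
position: [0.4463, 0.0287, 0.1937]
tcp_rot: [[0.999, 0.034, -0.002], [0.034, -0.999, -0.002], [-0.002, 0.002, -1.0]]
force: [-3.3, -3.6, 3.6]
opening: 0.268
grasp_force: 29.9
```

Request:
drive_tool(deltas="20 1 15 0 -0.08;20 2 31 0 -0.16;20 5 46 0 -0.24;20 10 61 0 -0.32;20 15 75 0 -0.4;20 22 89 0 -0.47;20 30 102 0 -0.55;20 38 115 0 -0.63;20 48 126 0 -0.71;20 59 137 0 -0.79;20 71 148 0 -0.87;20 83 157 0 -0.95")

```text
time_s: 7.95
position: [0.5288, 0.1861, 0.1931]
tcp_rot: [[0.609, -0.793, -0.004], [-0.793, -0.609, -0.001], [-0.002, 0.004, -1.0]]
force: [-2.5, -2.5, 1.7]
opening: 0.269
grasp_force: 29.9
```

Request:
drive_tool(deltas="20 -3 4 -7 0;20 -6 8 -15 0;20 -8 12 -23 0;20 -10 15 -31 0;20 -12 18 -39 0;20 -13 20 -48 0;20 -14 21 -56 0;20 -15 23 -65 0;20 -16 23 -74 0;20 -16 24 -83 0;20 -16 24 -83 0;20 -16 24 -83 0")

```text
time_s: 9.15
position: [0.5129, 0.2098, 0.1095]
tcp_rot: [[0.613, -0.79, -0.004], [-0.79, -0.613, -0.001], [-0.002, 0.003, -1.0]]
force: [-2.0, 3.0, -1.5]
opening: 0.271
grasp_force: 29.9
```

Run:
```python
from rig import bot,imaging
import numpy as np,cv2
s=bot.read_state();print(s['time_s'],s['joint_positions'])
cv2.imwrite('pics/s2.png',np.vstack([cv2.resize(imaging.capture(n)[...,::-1][100:350,150:550],None,fx=1.2,fy=1.2) for n in('scene','top')]))
```

```text
9.15 [ 1.06944846e+01  3.40112416e+01  9.79313568e+01 -4.33061579e-03
  4.82665880e+01  1.52904120e+02]
```

View pics/s2.png

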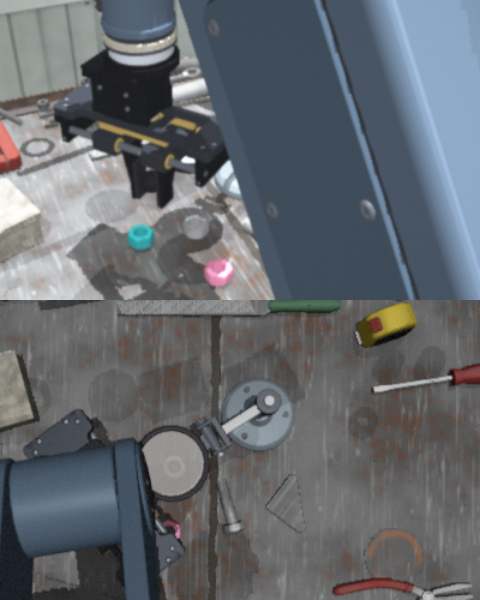

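The lens now looks round from above, centred near (171,463) in the lower crop, with the nut seen through its middle at (175,467). Next: release, lift and back away for a check.

Request:
drive_tool(deltas="60 0 0 0 0;60 0 0 0 0;60 0 0 0 0;60 0 0 0 0;60 0 0 0 0;60 0 0 20 0;60 0 0 50 0;60 0 0 90 0;60 0 0 130 0;60 0 0 150 0;60 0 0 150 0;60 0 0 150 0")

```text
time_s: 10.45
position: [0.514, 0.21, 0.2605]
tcp_rot: [[0.613, -0.79, 0.0], [-0.79, -0.613, -0.0], [0.0, -0.0, -1.0]]
force: [-0.6, 0.5, -0.5]
opening: 0.686
grasp_force: 0.0
```

Request:
drive_tool(deltas="60 -20 40 0 0;60 -40 80 0 0;60 -60 120 0 0;60 -80 160 0 0;60 -100 200 0 0;60 -120 240 0 0;60 -140 280 0 0;60 -160 310 0 0;60 -180 340 0 0;60 -200 360 0 0;60 -200 360 0 0;60 -200 360 0 0")

```text
time_s: 11.65
position: [0.4159, 0.3686, 0.2406]
tcp_rot: [[0.669, -0.743, -0.03], [-0.74, -0.669, 0.069], [-0.071, -0.024, -0.997]]
force: [0.5, -0.1, -0.2]
opening: 0.688
grasp_force: 0.0
```

Run:
```python
from rig import bot,imaging
import numpy as np,cv2
s=bot.read_state();print(s['time_s'],s['position'],s['force'])
I=[imaging.capture(n)[...,::-1] for n in('scene','top')]
for n,i in zip('st',I): cv2.imwrite(f'pics/3{n}.png',i)
cv2.imwrite('pics/s3.png',np.vstack([cv2.resize(i[120:345,130:430],None,fx=1.33,fy=1.33) for i in I]))
```

```text
11.65 [0.4158656  0.3685703  0.24057162] [ 0.47606347 -0.10444334 -0.1714538 ]
```

View pics/s3.png

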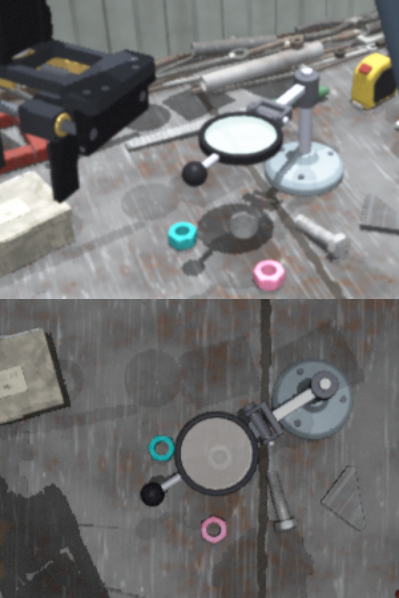

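The magnifier stands free: the knob is at crop (194,173) and (152,494), and the ring is centred near (217,453) with the nut under it. Now I'll check it numerically.

Run:
```python
from h import *
s,t=cv2.imread('pics/3s.png'),cv2.imread('pics/3t.png')
ks,_=blob(s,(276,250),13,dark);kt,_=blob(t,(244,266),13,dark)
k,e=tri(ks,kt);print('knob',ks,kt,k,e)
C=np.array([.633,.031,.130]);d=(k-C)[:2];r=np.hypot(*d);u=d/r
tilt=np.arctan2(k[2]-.13,r-.08);L=C[:2]+u*(.08+.055*np.cos(tilt))
print('r',r,'tilt deg',np.degrees(tilt),'lens',L,'dist',np.linalg.norm(L-[.559,.142]))
kw,_=blob(t,(293,236),33,lambda w:w.max(2)<50);print('ring',kw,plane('top',kw,.13))
```

```text
knob [277.13207547 255.86792453] [244.16309013 266.27896996] [0.51425668 0.20926301 0.12335238] 0.003990712530038576
r 0.21419074662074974 tilt deg -2.8360318792528934 lens [0.55819589 0.14329943] dist 0.0015281057624096028
ring [324.5 238.5] [0.55642605 0.0982692  0.13      ]
```

The lens measures about 1.5 mm from the nut's centre and within about 3° of level, and the robot is clear of everything.

```bash
python3 -c "
from rig import bot
print(bot.hand_in())"
```

```text
the job is handed in; nothing more can be done
None
```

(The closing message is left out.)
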